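# Start the deep-dry cycle on a hearing-aid drying cabinet

## Task

Push the frosted sliding door of the low drying cabinet fully shut along its track. Only then push the lever of the control unit past its first notch, all the way to its second stop, and leave it there. Work with the fingers alone, leave the case, ear shell, drill chuck and ear model where they are, and finish clear of everything.

Things in the scene. Friction and masses are not known exactly. Their poses are not given: they have to be found in the camera images.
- cabinet: low pale grey laminate drying cabinet standing fixed on the worktop, 220 mm (its x) by 360 mm (its y), 98 mm high; origin at the centre of its underside. The half on its -y side is an open-topped bay 86 mm deep, the half on its +y side has a solid top. Two steel tracks along its y, one on each long edge (at x = +-104 mm), rise to 115 mm.
- door (a joint): travel of the frosted sliding door in m: 0 fully shut (over the bay, on the cabinet's -y half, against a rigid stop), grows as the door slides open towards the cabinet's +y, at most 0.17. It starts open and stays where it is left; about 2 N slides it slowly.
- door_pull (a point): centre of the upright aluminium pull on the middle of the flat frosted door, 100 mm long along the cabinet's x, 12 mm thick along the cabinet's y, 26 mm high; the top face of the door is 13 mm below this point and the pull's top edge 13 mm above it. Axes as the cabinet's. The door panel is 190 mm (x) by 170 mm (y), 7 mm thick.
- unit: white control unit fixed on the worktop, 110 mm (its x) by 160 mm (its y), 70 mm high, with a lever rising from a slot along its y; origin at the centre of its underside. Three flat bars on its top beside the slot mark the lever's three places (short: rest, middle: first notch, long: second stop).
- lever (a joint): angle of the lever in rad: 0 at rest, leaning 0.5 rad to the unit's -y; 0.5 is the first notch (upright); 1.0 is the second stop (rigid), leaning 0.5 rad to the unit's +y. Springs pull it into each of the three places and it stays there. At the knob, about 6 to 7 N takes it out of rest and again out of the first notch; beyond about 0.77 rad it moves on to the second stop by itself.
- lever_knob (a point): centre of the lever's black crossbar knob, a cylinder 18 mm in diameter and 44 mm long, its axis along the unit's x. It swings on a radius of 85 mm about a line along the unit's x, 45 mm above the unit's underside (knob centre 120 mm above the worktop at rest and at the second stop, 130 mm at the first notch; 41 mm to the -y side of the unit's centre at rest, 41 mm to the +y side at the second stop). The arm below is a 10 mm rod.
- case_mid (a point): centre of a navy hard hearing-aid case, 70 x 46 x 29 mm, loose, lying inside the cabinet's bay; leave it
- shell_mid (a point): centre of a tan in-ear shell, 24 mm across, 24 mm high, loose, standing inside the cabinet's bay; leave it
- chuck_mid (a point): centre of a chrome drill chuck, 28 mm across, 46 mm high, standing loose on the worktop by the control unit; leave it
- ear_mid (a point): centre of a green rubber ear model on a 55 x 50 mm foot, about 69 mm high, standing loose on the worktop in front of the cabinet; leave it
There are look-alikes about, which are no part of the job. What is meant by the unit is not blue, orange or turquoise, and is the larger of those in its own colour.

How it is judged:
By the outcome, as a careful person would: the job done as asked, in the order asked, and still so for the second after the job is handed in, with the robot touching nothing.
It also fails if it takes over 61 s, if anything falls off the work surface, if the arm or the gripper's body presses on something with over 40 N, if the wrist force passes 120 N, or if a joint passes its speed limit or range.

## Robot

A 6-joint arm with a two-finger parallel gripper is mounted at the origin on the work surface. World frame = base frame: x ahead of the robot, y to its left, z up, the work surface at z = 0. Lengths are in mm, angles in rad, forces in N, time in s.
With the tool pointing down it reaches from about 275 to 750 mm from the base axis. Payload 10.2 kg.
Tool frame: the origin (TCP) lies midway between the tips of the shut fingers; the grasp point (between the pads) lies 19 mm behind it; z points along the fingers, y is the line along which they close (so a half turn about z gives the same grasp; the last joint's range is limited). The gripper opens to 85 mm and grips with 20 to 120 N. Pads are 22 mm wide; open, the fingers measure 114 mm over their backs; the gripper's body (76 mm by 85 mm) begins 54 mm behind the grasp point. The pads swing forward as they close: fully open they stand 13 mm farther back than shut.
Start: joints at [0.914, 0.313, 1.498, -0, 1.331, -0.223], TCP at [220.682, 476.372, 231.294] pointing down, gripper open.
Joint ranges: [-2.94, 2.94], [-0.97, 2.17], [0.19, 2.56], [-1.23, 4.37], [0.02, 3.11], [-2.88, 2.88]. Speed limits (rad/s): [2.39, 2.39, 3.01, 3.14, 3.14, 3.14].

## Interface

Orientations are given as a unit quaternion [w, x, y, z].
In Python, from rig import ctrl gives the robot as it stands.
- The arm moves only by the tool send_rows, never from a script. Its argument "targets" is a list of rows, each an object with "offset": the shift along the world's x, y, z in cm, a list of three; "spin": the turn about the world's z in rad. A call has 1 to 8 rows; each row is the pose to reach, as a shift and turn from the pose commanded when the call began; what a row does not reach only later rows make up. A row lasts 1/12 s, in which the tool goes at most 41.7 mm and 7.16 degrees, less where a joint would pass 70% of its speed; a pose out of reach is approached as far as the arm can. A call with a gripper value outside its range is refused whole. "grip" is the opening, from 0 (shut) to 1 (fully open), set as the call begins (left out, the last holds). The fingers move at their own pace and stop on an object; "squeeze" is the grip in N (left out, the last holds). Time passes only in rows, so rows that repeat a pose let the fingers close. It gives the time, the measured TCP pose, the force, the opening and the grip force at its end, in the units of the state.
- ctrl.sense(): the state, without advancing time (a new reading comes with each control period).
- ctrl.capture(name): name is "scene" or "top"; returns (picture, depth): 480x640x3 uint8, red, green, blue; 480x640 float32, mm along the optical axis (not along the pixel's ray), 0 where there is no reading.
- ctrl.calibration(name): a dict with "fx", "fy", "cx", "cy" (pixels), "view" (4x4, takes a point from world to camera coordinates). Camera axes: x right, y down, z forward; pixel columns grow to the right and rows downward; lengths in mm; the calibration is good to about 2 mm. A picture is of the moment at which its call begins. calibration takes no time and is no camera call.
- ctrl.finish_job(): hands the job in; it is judged then, once.
Trained networks look in the newest picture that a camera, given by its name, has taken for a name from the list of things; names that differ only in an ending like _2 or _b are one class to them, and where a whole thing is asked for, a point or a joint stands for the part that bears it (a point fixed in the world has none). Each returns a list of dicts, best first, with "conf" (0 to 1); they miss things now and then, are a little off and sometimes report something else, mostly with a low value. They report only what shows in the picture. A call takes as long as a camera call. They do not tell look-alikes from the thing itself.
- ctrl.search_frame(camera, query): "box" ([left, top, right, bottom] in pixels, round what is visible of it).
- ctrl.place_of(camera, query): "uv" ([column, row] in pixels: a listed point, or the origin of a listed thing).
The state is a dict: "time_s": time; "joints": joint angles; "dq": joint speeds; "tau": joint torques, N m; "eef_pos": TCP position; "ee_rot": TCP orientation; "force": force on the tool from outside, world axes, zero at the start; "wrist_torque": the same for the moment, N m; "grip_width": opening from 0.0 (shut) to 1.0 (fully open); "grip_force": force on a finger pad.
Only numpy, scipy, OpenCV 4.12 (cv2) and the standard library are available. Lean on these libraries where they do the work, as an engineer would, in place of code of your own. Each camera call takes 0.05 s, during which the arm holds its last target. There are 200 camera calls.

## Working session

There is one attempt and no reset: what is moved stays moved. The work goes in short steps, Python scripts to look and compute and a tool call to move; the robot and the scene stay as the last step left them, time stands still between calls to the robot, and variables do not carry over. Pictures are saved under pics/ and viewed, at most 10 in all, crops included, and the job is handed in when it is done.

Besides the shell and the picture viewer there is one more tool, called after "Request:" in YAML: its name, and indented under it one key for each argument. send_rows: Moves the arm, as the interface text tells. Its arguments: {"type":"object","properties":{"targets":{"type":"array"},"grip":{"type":"number"},"squeeze":{"type":"number"}},"required":["targets"]}

```bash
mkdir -p pics
cat > h.py <<'E'
import numpy as np,cv2
from rig import ctrl
def cap(n,f):
    p,d=ctrl.capture(n); cv2.imwrite(f'pics/{f}.png',p[:,:,::-1]); np.save(f'pics/{f}.npy',d); return p,d
def world(n,d):
    c=ctrl.calibration(n); v,u=np.mgrid[:480,:640]
    P=np.stack([(u-c['cx'])/c['fx']*d,(v-c['cy'])/c['fy']*d,d,np.ones_like(d)],-1)
    return (P@np.linalg.inv(np.array(c['view'])).T)[...,:3]
def ray(n,uv,z):
    c=ctrl.calibration(n); M=np.linalg.inv(np.array(c['view']))
    r=M[:3,:3]@[(uv[0]-c['cx'])/c['fx'],(uv[1]-c['cy'])/c['fy'],1]; o=M[:3,3]
    return o+r*(z-o[2])/r[2]
def proj(n,p):
    c=ctrl.calibration(n); q=np.array(c['view'])@[*p,1]; return [c['fx']*q[0]/q[2]+c['cx'],c['fy']*q[1]/q[2]+c['cy']]
E
python3 - <<'E'
from h import *
np.set_printoptions(precision=1,suppress=True)
for n in ['top','scene']:
    cap(n,n+'0'); print(n,np.linalg.inv(np.array(ctrl.calibration(n)['view']))[:3,3])
Z=dict(door_pull=111,lever_knob=120,unit=0,cabinet=0,chuck_mid=23,ear_mid=35,case_mid=26,shell_mid=24)
for n in ['top','scene']:
  for q,z in Z.items():
    for r in ctrl.place_of(n,q)[:4]: print(n,q,r['conf'],r['uv'],ray(n,r['uv'],z))
print(ctrl.sense())
E
```

```text
top [ 491.5   64.2 1120.6]
scene [1119.2 -714.8  860.8]
top door_pull 0.56 [432.4, 269.8] [ 516.2 -162.9  111. ]
top lever_knob 0.76 [283.3, 262.7] [538.7 133.7 120. ]
top lever_knob 0.74 [165.8, 377.8] [322.  366.7 120. ]
top lever_knob 0.66 [184.7, 270.1] [529.8 328.1 120. ]
top lever_knob 0.49 [312.6, 136.5] [791.1  68.7 120. ]
top unit 0.97 [181.7, 268.0] [539.2 366.3   0. ]
top unit 0.88 [164.1, 361.9] [335.9 406.4   0. ]
top unit 0.81 [283.9, 349.4] [354.7 145.3   0. ]
top unit 0.78 [275.5, 256.1] [559.5 158.9   0. ]
top cabinet 0.79 [427.1, 272.5] [ 513.3 -175.8    0. ]
top cabinet 0.71 [475.5, 252.4] [ 554.7 -285.7    0. ]
top cabinet 0.38 [432.9, 268.2] [ 522.4 -189.1    0. ]
top chuck_mid 0.68 [256.0, 293.9] [477.7 200.9  23. ]
top ear_mid 0.69 [435.3, 353.4] [ 340.6 -178.2   35. ]
top case_mid 0.6 [476.3, 257.2] [ 542.8 -278.8   26. ]
top shell_mid 0.6 [483.9, 294.9] [ 460.8 -291.7   24. ]
scene door_pull 0.71 [232.9, 283.6] [ 509.4 -166.4  111. ]
scene lever_knob 0.67 [334.8, 213.3] [550.9 127.4 120. ]
scene lever_knob 0.61 [417.6, 267.0] [788.1  69.6 120. ]
scene lever_k
[... 271 characters left out ...]
43.8, 247.9] [555.9 158.9   0. ]
scene cabinet 0.9 [233.5, 327.9] [ 509.9 -183.7   -0. ]
scene chuck_mid 0.3 [172.8, 286.2] [ 335. -182.   23.]
scene ear_mid 0.43 [173.9, 283.1] [ 340.9 -181.5   35. ]
scene case_mid 0.82 [213.0, 357.1] [ 546.  -276.9   26. ]
scene shell_mid 0.66 [177.4, 341.4] [ 459.9 -286.8   24. ]
{'time_s': 0.9, 'joints': array([ 0.9,  0.3,  1.5, -0. ,  1.3, -0.2]), 'dq': array([ 0., -0., -0., -0., -0.,  0.]), 'tau': array([  0. , -41.2, -26. ,  -0. ,   0. ,  -0. ]), 'eef_pos': array([220.7, 476.4, 231.3]), 'ee_rot': array([0. , 0.2, 1. , 0. ]), 'force': array([-0. ,  0.6,  0.2]), 'wrist_torque': array([-0.,  0., -0.]), 'grip_force': 0.0, 'grip_width': 1.0010712197353087}
```

View pics/top0.png

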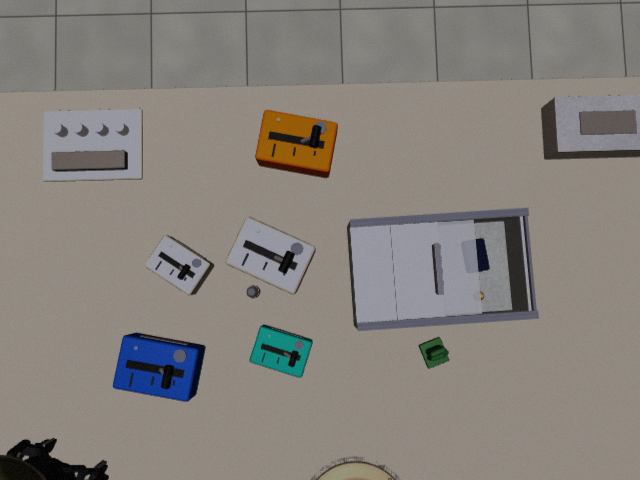

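View pics/scene0.png

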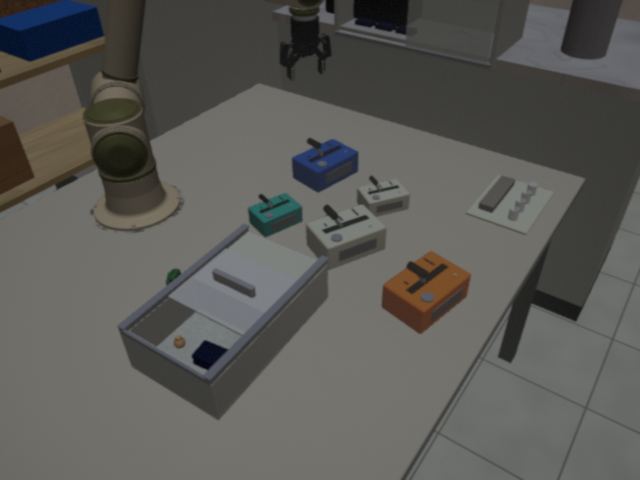

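The top view shows these candidates for the unit:
- large white (272,255)
- small white (180,265)
- blue (160,367)
- orange (297,143)
- turquoise (282,350)

I choose the large white one at (272,255), since it isn't an excluded colour and is the larger of the two whites. The cabinet is at (440,268), with the bay to the right (world -y), the pull at (437,268) and the ear model at (435,352). Next is a close crop and pose fits.

Run:
```python
from h import *
np.set_printoptions(precision=1,suppress=True)
im=cv2.imread('pics/top0.png'); cv2.imwrite('pics/crop.png',cv2.resize(im[205:310,215:335],None,fx=5,fy=5,interpolation=cv2.INTER_CUBIC))
W=world('top',np.load('pics/top0.npy'))
def rect(m):
    p=W[m][:,:2].astype(np.float32); r=cv2.minAreaRect(p); return len(p),r
v,u=np.mgrid[:480,:640]
def box(l,t,r,b): return (u>=l)&(u<r)&(v>=t)&(v<b)
z=W[...,2]
print('unit top',rect(box(220,210,325,300)&(abs(z-70)<5)))
m=box(220,210,325,300)&(z>105); print('knob',W[m].mean(0),W[m].max(0),rect(m))
m=box(340,200,545,335)&(z>85)&(z<125); print('cab',rect(m))
m=box(420,235,455,305)&(z>112); print('pull',np.median(W[m],0),W[m].max(0),rect(m))
m=box(395,230,430,310); print('door z',np.median(W[m],0))
for n,q in [('top',(391,270)),('top',(472,270))]: print(ray(n,q,98))
m=box(245,282,265,302)&(z>20);print('chuck',W[m].mean(0),W[m].max(0))
```

```text
unit top (3590, ((558.0820922851562, 164.26116943359375), (159.64158630371094, 109.69925689697266), 63.70180130004883))
knob [533.2 118.7 269.5] [ 561.2  144.3 1120.6] (243, ((515.6351318359375, 109.21905517578125), (92.66059112548828, 43.03305435180664), 36.932132720947266))
cab (15550, ((518.1585083007812, -184.874267578125), (222.63632202148438, 362.09979248046875), 2.119563579559326))
pull [ 515.  -167.6  132.7] [ 585.8   64.2 1120.6] (549, ((525.3470458984375, -73.22915649414062), (267.7725524902344, 137.0867462158203), 84.93228149414062))
door z [ 517.9 -122.4  109.2]
[518.6 -81.9  98. ]
[ 513.7 -246.2   98. ]
chuck [482.8 206.1  39.6] [494.9 218.3  49.3]
```

View pics/crop.png

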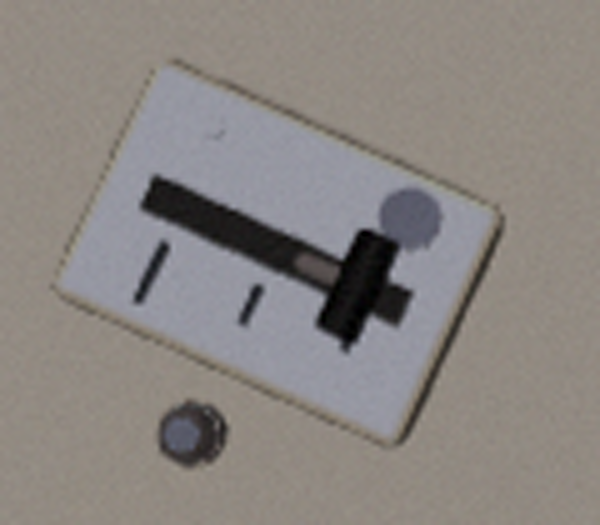

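The crop confirms it. It shows the large white unit with its knob at (360,285), the middle bar at (250,305), the long bar at (150,272) and the chuck at (190,435). So unit +y is world (0.443,0.897), and the knob is at rest near (540,128,120), heading for (576,201,120). The door needs about 105 mm of travel towards world (0.037,-0.999). I'll start by moving above the door.

Request:
send_rows:
  targets:
    - {"offset": [2, -3.5, 0], "spin": 0}
    - {"offset": [3.5, -7, 0], "spin": 0}
    - {"offset": [5.3, -10.5, 0], "spin": 0}
    - {"offset": [7, -14, 0], "spin": 0}
    - {"offset": [8.8, -17.5, 0], "spin": 0}
    - {"offset": [10.5, -21, 0], "spin": 0}
    - {"offset": [12.3, -24.5, 0], "spin": 0}
    - {"offset": [14, -28, 0], "spin": 0}
  grip: 0
  squeeze: 30

```text
time_s: 1.57
eef_pos: [361.2, 194.6, 231.5]
ee_rot: [0.0, 0.215, 0.977, 0.0]
force: [1.4, 0.5, -0.2]
grip_width: -0.001
grip_force: 0.0
```

Request:
send_rows:
  targets:
    - {"offset": [2, -4, 0], "spin": 0}
    - {"offset": [4, -8, 0], "spin": 0}
    - {"offset": [6, -12, 0], "spin": 0}
    - {"offset": [8, -16, 0], "spin": 0}
    - {"offset": [10, -20, 0], "spin": 0}
    - {"offset": [12, -24, 0], "spin": 0}
    - {"offset": [14, -28, 0], "spin": 0}
    - {"offset": [15.3, -30.6, 0], "spin": 0}

```text
time_s: 2.23
eef_pos: [510.3, -104.0, 231.4]
ee_rot: [0.0, 0.215, 0.977, -0.0]
force: [1.0, 1.3, -0.4]
grip_width: 0.001
grip_force: 0.0
```

Request:
send_rows:
  targets:
    - {"offset": [0, 0, 0], "spin": 0}
    - {"offset": [0, 0, 0], "spin": 0}
    - {"offset": [0, 0, 0], "spin": 0}

```text
time_s: 2.48
eef_pos: [509.5, -101.5, 231.1]
ee_rot: [-0.0, 0.215, 0.977, 0.0]
force: [-0.0, 0.6, -0.1]
grip_width: 0.002
grip_force: 0.0
```

Run:
```python
from h import *
np.set_printoptions(precision=3,suppress=True)
print(ctrl.sense())
W=world('scene',np.load('pics/scene0.npy'))
for uv in [(233,276),(233,285),(210,285),(255,270)]: print(uv,W[uv[1],uv[0]])
W=world('top',np.load('pics/top0.npy'))
print(W[270,428:450].round(0).tolist())
```

```text
{'time_s': 2.4833, 'joints': array([-0.422,  0.301,  1.514,  0.   ,  1.327, -1.559]), 'dq': array([ 0.024, -0.019,  0.011, -0.001, -0.   ,  0.001]), 'tau': array([ -1.399, -39.525, -26.332,  -0.046,  -0.037,  -0.018]), 'eef_pos': array([ 509.513, -101.462,  231.126]), 'ee_rot': array([-0.   ,  0.215,  0.977,  0.   ]), 'force': array([-0.008,  0.59 , -0.089]), 'wrist_torque': array([0.048, 0.006, 0.021]), 'grip_force': 0.0, 'grip_width': 0.0018366420612196633}
(233, 276) [ 512.631 -166.168  132.546]
(233, 285) [ 520.202 -176.48   120.861]
(210, 285) [ 470.703 -191.096  105.945]
(255, 270) [ 516.396 -108.834  107.409]
[[516.0, -155.0, 108.0], [516.0, -157.0, 109.0], [516.0, -158.0, 111.0], [516.0, -160.0, 109.0], [516.0, -162.0, 110.0], [516.0, -165.0, 107.0], [516.0, -165.0, 114.0], [515.0, -164.0, 127.0], [515.0, -164.0, 137.0], [515.0, -166.0, 135.0], [515.0, -169.0, 134.0], [515.0, -171.0, 134.0], [515.0, -173.0, 134.0], [515.0, -175.0, 134.0], [515.0, -182.0, 110.0], [515.0, -185.0, 109.0], [515.0, -187.0, 108.0], [515.0, -189.0, 107.0], [515.0, -190.0, 111.0], [515.0, -192.0, 110.0], [515.0, -195.0, 108.0], [515.0, -196.0, 110.0]]
```

Depth puts the pull at y −164 to −176 with its top at 134 and the door top at 108. Next I descend behind it and align with the cabinet.

Request:
send_rows:
  targets:
    - {"offset": [0.5, 0, -2], "spin": 0.12}
    - {"offset": [0.5, 0, -4], "spin": 0.24}
    - {"offset": [0.5, 0, -6], "spin": 0.36}
    - {"offset": [0.5, 0, -8], "spin": 0.47}
    - {"offset": [0.5, 0, -10], "spin": 0.47}
    - {"offset": [0.5, 0, -11.5], "spin": 0.47}
    - {"offset": [0.5, 0, -11.5], "spin": 0.47}
    - {"offset": [0.5, 0, -11.5], "spin": 0.47}

```text
time_s: 3.15
eef_pos: [514.5, -100.8, 116.7]
ee_rot: [-0.0, -0.019, 1.0, 0.0]
force: [0.5, 0.2, -0.1]
grip_width: -0.003
grip_force: 0.0
```

Request:
send_rows:
  targets:
    - {"offset": [0, -1, 0], "spin": 0}
    - {"offset": [0, -2, 0], "spin": 0}
    - {"offset": [0, -3, 0], "spin": 0}
    - {"offset": [0, -4, 0], "spin": 0}
    - {"offset": [0, -4.5, 0], "spin": 0}
    - {"offset": [0.1, -5, 0], "spin": 0}
    - {"offset": [0.1, -5.5, 0], "spin": 0}
    - {"offset": [0.1, -6, 0], "spin": 0}

```text
time_s: 3.82
eef_pos: [515.9, -162.0, 116.3]
ee_rot: [0.0, -0.018, 1.0, 0.0]
force: [1.5, 1.3, 0.9]
grip_width: -0.003
grip_force: 0.9
```

Request:
send_rows:
  targets:
    - {"offset": [0, -0.7, 0], "spin": 0}
    - {"offset": [0, -1.4, 0], "spin": 0}
    - {"offset": [0.1, -2.1, 0], "spin": 0}
    - {"offset": [0.1, -2.8, 0], "spin": 0}
    - {"offset": [0.1, -3.5, 0], "spin": 0}
    - {"offset": [0.2, -4.2, 0], "spin": 0}
    - {"offset": [0.2, -4.9, 0], "spin": 0}
    - {"offset": [0.2, -5.5, 0], "spin": 0}

```text
time_s: 4.48
eef_pos: [517.8, -217.6, 116.2]
ee_rot: [0.0, -0.018, 1.0, -0.0]
force: [1.0, 3.0, 0.3]
grip_width: -0.0
grip_force: 0.9
```

Request:
send_rows:
  targets:
    - {"offset": [0, -0.3, 0], "spin": 0}
    - {"offset": [0, -0.6, 0], "spin": 0}
    - {"offset": [0, -0.9, 0], "spin": 0}
    - {"offset": [0, -1.2, 0], "spin": 0}
    - {"offset": [0, -1.5, 0], "spin": 0}

```text
time_s: 4.9
eef_pos: [517.8, -231.9, 116.3]
ee_rot: [0.0, -0.018, 1.0, -0.0]
force: [0.5, 2.1, -0.7]
grip_width: -0.002
grip_force: 0.8
```

Run:
```python
from h import *
cap('scene','s1'); p,d=cap('top','t1')
W=world('top',d); print(ctrl.sense()['force'],ctrl.sense()['eef_pos'])
for r in (245,290): print(W[r,384:396].round(0).tolist(), W[r,500:545:3].round(0).tolist())
a=cv2.imread('pics/t1.png')[190:345,340:550];b=cv2.imread('pics/s1.png')[210:410,110:340]
cv2.imwrite('pics/c1.png',np.hstack([cv2.resize(a,(400,300)),cv2.resize(b,(400,300))]))
```

```text
[ 0.21446788 -0.49057257 -0.44025348] [ 517.67964951 -232.26213541  116.3224649 ]
[[570.0, -70.0, 98.0], [569.0, -71.0, 100.0], [569.0, -73.0, 101.0], [570.0, -76.0, 97.0], [569.0, -78.0, 99.0], [569.0, -80.0, 99.0], [569.0, -82.0, 98.0], [569.0, -84.0, 97.0], [569.0, -86.0, 98.0], [569.0, -88.0, 97.0], [569.0, -90.0, 98.0], [569.0, -92.0, 101.0]] [[540.0, -188.0, 425.0], [540.0, -192.0, 423.0], [540.0, -199.0, 416.0], [540.0, -203.0, 416.0], [540.0, -209.0, 413.0], [540.0, -212.0, 416.0], [540.0, -217.0, 414.0], [540.0, -221.0, 414.0], [540.0, -226.0, 413.0], [540.0, -231.0, 411.0], [540.0, -235.0, 412.0], [540.0, -241.0, 407.0], [540.0, -246.0, 405.0], [540.0, -252.0, 402.0], [540.0, -258.0, 397.0]]
[[479.0, -66.0, 96.0], [479.0, -68.0, 100.0], [479.0, -70.0, 98.0], [479.0, -72.0, 98.0], [478.0, -74.0, 98.0], [478.0, -76.0, 101.0], [478.0, -79.0, 96.0], [478.0, -81.0, 96.0], [478.0, -82.0, 98.0], [478.0, -84.0, 98.0], [492.0, 64.0, 1121.0], [478.0, -88.0, 101.0]] [[479.0, -174.0, 454.0], [478.0, -178.0, 453.0], [472.0, -309.0, 109.0], [477.0, -216.0, 373.0], [477.0, -217.0, 381.0], [477.0, -220.0, 385.0], [477.0, -224.0, 388.0], [476.0, -226.0, 392.0], [476.0, -229.0, 395.0], [476.0, -232.0, 399.0], [476.0, -236.0, 401.0], [476.0, -239.0, 403.0], [476.0, -243.0, 404.0], [476.0, -246.0, 408.0], [476.0, -250.0, 408.0]]
```

View pics/c1.png

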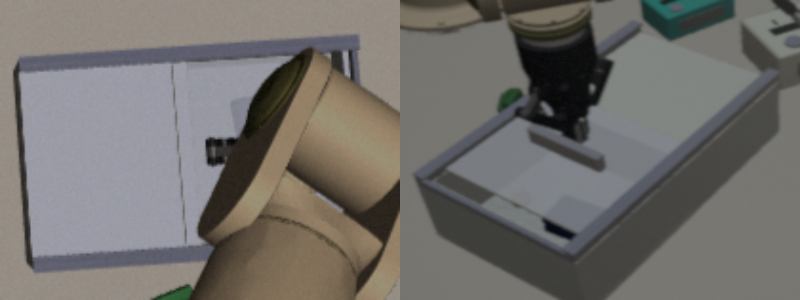

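The pictures show the door following the fingers, with about 25 mm of bay still open at the left end of the right panel, (430,180) to (560,235). The ear model is undisturbed. I keep pushing slowly.

Request:
send_rows:
  targets:
    - {"offset": [0, -0.3, 0], "spin": 0}
    - {"offset": [0, -0.6, 0], "spin": 0}
    - {"offset": [0, -0.9, 0], "spin": 0}
    - {"offset": [0, -1.2, 0], "spin": 0}
    - {"offset": [0, -1.4, 0], "spin": 0}
    - {"offset": [0, -1.6, 0], "spin": 0}
    - {"offset": [0.1, -1.8, 0], "spin": 0}

```text
time_s: 5.58
eef_pos: [518.4, -249.9, 116.2]
ee_rot: [-0.0, -0.018, 1.0, 0.0]
force: [-2.2, 1.3, -0.3]
grip_width: 0.0
grip_force: 0.8
```

Request:
send_rows:
  targets:
    - {"offset": [0, -0.1, 0], "spin": 0}
    - {"offset": [0, -0.3, 0], "spin": 0}
    - {"offset": [0, -0.4, 0], "spin": 0}
    - {"offset": [0, -0.5, 0], "spin": 0}

```text
time_s: 5.92
eef_pos: [518.7, -253.5, 116.2]
ee_rot: [-0.0, -0.018, 1.0, 0.001]
force: [-0.5, 13.0, 4.0]
grip_width: 0.001
grip_force: 6.2
```

Request:
send_rows:
  targets:
    - {"offset": [0, -0.1, 0], "spin": 0}
    - {"offset": [0, -0.2, 0], "spin": 0}
    - {"offset": [0, -0.2, 0], "spin": 0}

```text
time_s: 6.17
eef_pos: [518.6, -253.7, 116.2]
ee_rot: [-0.001, -0.018, 1.0, 0.003]
force: [-0.9, 17.1, 5.6]
grip_width: 0.001
grip_force: 9.0
```

Request:
send_rows:
  targets:
    - {"offset": [0, 0.5, 0], "spin": 0}
    - {"offset": [0, 1.5, 0], "spin": 0}
    - {"offset": [0, 2, 2], "spin": 0}
    - {"offset": [0, 2, 5], "spin": 0}
    - {"offset": [0, 2, 8], "spin": 0}
    - {"offset": [0, 4, 10], "spin": -0.12}
    - {"offset": [0, 8, 10], "spin": -0.24}
    - {"offset": [0, 12, 10], "spin": -0.36}

```text
time_s: 6.83
eef_pos: [518.9, -136.9, 217.5]
ee_rot: [0.002, 0.164, 0.986, -0.001]
force: [-0.6, 0.7, 0.2]
grip_width: -0.002
grip_force: 0.0
```

Request:
send_rows:
  targets:
    - {"offset": [0, 4, 0], "spin": -0.11}
    - {"offset": [0, 8, 0], "spin": -0.11}
    - {"offset": [0, 11, 0], "spin": -0.11}
    - {"offset": [0, 14, 0], "spin": -0.11}
    - {"offset": [0, 14, 0], "spin": -0.11}

```text
time_s: 7.25
eef_pos: [518.4, 7.1, 216.6]
ee_rot: [0.0, 0.212, 0.977, 0.0]
force: [-0.9, 0.6, 0.4]
grip_width: -0.002
grip_force: 0.0
```

Run:
```python
from h import *
cap('scene','s2'); p,d=cap('top','t2')
W=world('top',d); print(ctrl.sense()['force'],ctrl.sense()['eef_pos'],ctrl.sense()['ee_rot'])
z=W[...,2]; 
print(W[268,474:500].round(0).tolist()); print(W[268,515:535].round(0).tolist())
print(ctrl.place_of('top','lever_knob')[:3])
a=cv2.imread('pics/t2.png')[190:345,340:550];b=cv2.imread('pics/s2.png')[210:410,110:340]
cv2.imwrite('pics/c2.png',np.hstack([cv2.resize(a,(400,300)),cv2.resize(b,(400,300))]))
```

```text
[0.09261862 0.02309411 0.02116488] [518.72650918   3.40420161 216.43167819] [ 3.80289282e-04  2.13421663e-01  9.76960064e-01 -2.87978838e-04]
[[517.0, -247.0, 108.0], [517.0, -249.0, 110.0], [517.0, -252.0, 106.0], [517.0, -253.0, 109.0], [517.0, -255.0, 108.0], [517.0, -256.0, 111.0], [517.0, -260.0, 106.0], [517.0, -261.0, 110.0], [517.0, -262.0, 111.0], [517.0, -265.0, 108.0], [517.0, -267.0, 108.0], [517.0, -266.0, 118.0], [516.0, -266.0, 124.0], [516.0, -267.0, 128.0], [516.0, -267.0, 132.0], [516.0, -269.0, 133.0], [516.0, -270.0, 135.0], [516.0, -272.0, 136.0], [516.0, -273.0, 139.0], [516.0, -276.0, 136.0], [516.0, -287.0, 110.0], [516.0, -289.0, 110.0], [516.0, -291.0, 109.0], [516.0, -292.0, 113.0], [516.0, -295.0, 109.0], [516.0, -298.0, 108.0]]
[[515.0, -329.0, 111.0], [515.0, -331.0, 111.0], [515.0, -333.0, 109.0], [515.0, -336.0, 109.0], [515.0, -337.0, 110.0], [515.0, -339.0, 110.0], [515.0, -342.0, 108.0], [515.0, -343.0, 111.0], [514.0, -346.0, 109.0], [514.0, -347.0, 109.0], [514.0, -350.0, 109.0], [514.0, -351.0, 109.0], [514.0, -354.0, 108.0], [514.0, -355.0, 112.0], [514.0, -359.0, 105.0], [514.0, -359.0, 111.0], [514.0, -362.0, 109.0], [514.0, -364.0, 107.0], [516.0, -411.0, 2.0], [516.0, -413.0, 2.0]]
[{'uv': [166.9, 375.9], 'conf': 0.63}, {'uv': [186.5, 271.6], 'conf': 0.6}, {'uv': [313.3, 136.3], 'conf': 0.6}]
```

View pics/c2.png

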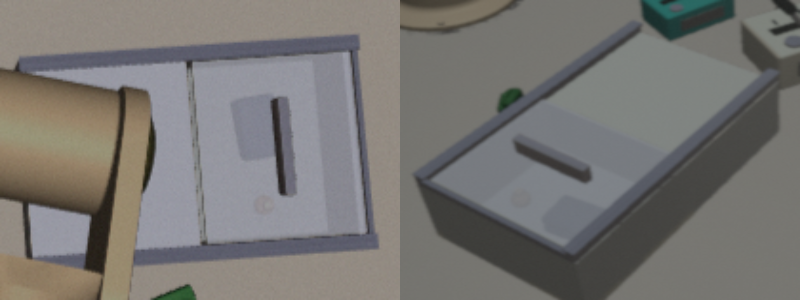

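The picture shows the door fully shut: the panel reaches the end wall at (365,150), the pull is at (285,145), and the case and shell are visible under it. The 17 N reading confirms the stop. Now for the lever.

Request:
send_rows:
  targets:
    - {"offset": [0, 4, 0], "spin": 0}
    - {"offset": [0.2, 8.3, 0], "spin": 0}
    - {"offset": [0.2, 8.3, -2], "spin": 0}
    - {"offset": [0.2, 8.3, -5], "spin": 0}
    - {"offset": [0.2, 8.3, -8], "spin": 0}
    - {"offset": [0.2, 8.3, -10.3], "spin": 0}
    - {"offset": [0.2, 8.3, -10.3], "spin": 0}

```text
time_s: 7.98
eef_pos: [518.7, 84.6, 109.2]
ee_rot: [-0.004, 0.215, 0.977, -0.001]
force: [-0.5, -0.9, 0.3]
grip_width: -0.003
grip_force: 0.0
```

Request:
send_rows:
  targets:
    - {"offset": [0.3, 0.6, 0], "spin": 0}
    - {"offset": [0.6, 1.2, 0], "spin": 0}
    - {"offset": [0.9, 1.8, 0], "spin": 0}
    - {"offset": [1.1, 2.2, 0], "spin": 0}
    - {"offset": [1.3, 2.6, 0], "spin": 0}
    - {"offset": [1.5, 3.0, 0], "spin": 0}

```text
time_s: 8.48
eef_pos: [536.2, 113.8, 117.2]
ee_rot: [0.001, 0.214, 0.977, -0.003]
force: [-23.2, -21.7, 44.2]
grip_width: -0.001
grip_force: 22.4
```

A 44 N upward force is more than the lever should give, so I'll look before going on.

Run:
```python
from h import *
np.set_printoptions(precision=2,suppress=True)
cap('scene','s3'); p,d=cap('top','t3')
s=ctrl.sense(); print(s['force'],s['wrist_torque'],s['eef_pos'],s['ee_rot'])
a=cv2.imread('pics/t3.png')[195:315,200:360];b=cv2.imread('pics/s3.png')[150:270,290:410]
cv2.imwrite('pics/c3.png',np.hstack([cv2.resize(a,(400,400)),cv2.resize(b,(400,400),interpolation=cv2.INTER_CUBIC)]))
```

```text
[-17.45 -15.26  33.66] [-2.13  2.68  0.11] [536.33 114.2  117.77] [ 0.    0.21  0.98 -0.  ]
```

View pics/c3.png

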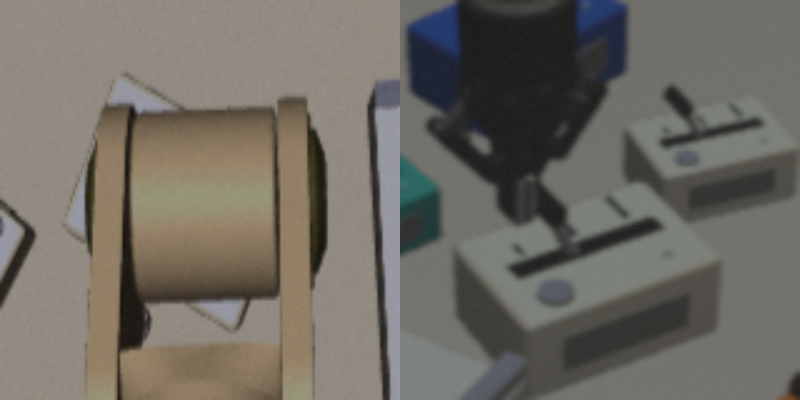

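The right half shows the finger at about (525,195), by the far end of the knob at (545,205), with the rod base at (568,245). I'll check this against projections.

Run:
```python
from h import *
np.set_printoptions(precision=0,suppress=True)
a=np.deg2rad(63.7);Y=np.array([np.cos(a),np.sin(a),0]);X=np.array([Y[1],-Y[0],0]);O=np.array([557,163,0.])
def s(p): q=np.array(proj('scene',p)); return (q-[290,150])*400/120
for th in (0,.2,.3):
    f=th-.5; k=O+Y*85*np.sin(f)+[0,0,45+85*np.cos(f)]
    print(th,s(k-22*X),s(k),s(k+22*X))
T=np.array([536.3,114.2,117.8]); print('tip',s(T),s(T+Y*12+X*11),s(T+Y*12-X*11),s(T+Y*12-X*11+[0,0,20]))
for x,y in [(-55,-80),(55,-80),(55,80),(-55,80),(0,-60),(0,60)]: print(x,y,s(O+X*x+Y*y+[0,0,70]))
```

```text
0 [118. 190.] [134. 206.] [150. 223.]
0.2 [138. 175.] [154. 192.] [170. 208.]
0.3 [148. 170.] [165. 186.] [181. 202.]
tip [120. 216.] [144. 219.] [128. 203.] [128. 178.]
-55 -80 [ 47. 240.]
55 -80 [123. 326.]
55 80 [324. 254.]
-55 80 [241. 175.]
0 -60 [110. 273.]
0 60 [258. 222.]
```

The forces on the tool (back and strongly up) point nearly along the lever rod. The outward-sloping backs of the shut fingers are probably riding on the knob and pressing it down. I'll back off, turn a quarter so the flat pad sides push instead, and retry.

Request:
send_rows:
  targets:
    - {"offset": [-0.5, -1, 0], "spin": 0}
    - {"offset": [-1, -2, 0], "spin": 0}
    - {"offset": [-1.5, -3, 0], "spin": 0}
    - {"offset": [-2, -4, 0], "spin": -0.12}
    - {"offset": [-2, -4, 1], "spin": -0.24}
    - {"offset": [-2, -4, 3], "spin": -0.36}
    - {"offset": [-2, -4, 4], "spin": -0.48}
    - {"offset": [-2, -4, 4], "spin": -0.6}

```text
time_s: 9.25
eef_pos: [516.7, 75.2, 155.6]
ee_rot: [0.002, 0.496, 0.868, 0.001]
force: [-0.1, -1.1, -0.3]
grip_width: -0.003
grip_force: 0.0
```

Request:
send_rows:
  targets:
    - {"offset": [0, 0, 0], "spin": -0.12}
    - {"offset": [0, 0, 0], "spin": -0.24}
    - {"offset": [0, 0, 0], "spin": -0.36}
    - {"offset": [0, 0, 0], "spin": -0.48}
    - {"offset": [0, 0, 0], "spin": -0.6}
    - {"offset": [0, 0, 0], "spin": -0.72}
    - {"offset": [0, 0, 0], "spin": -0.84}
    - {"offset": [0, 0, 0], "spin": -0.97}

```text
time_s: 9.92
eef_pos: [515.6, 75.3, 153.3]
ee_rot: [-0.0, 0.842, 0.539, -0.0]
force: [-0.8, 0.6, -1.3]
grip_width: 0.0
grip_force: 0.0
```

Request:
send_rows:
  targets:
    - {"offset": [0, 0, 0], "spin": 0}
    - {"offset": [0, 0, 0], "spin": 0}
    - {"offset": [0, 0, 0], "spin": 0}

```text
time_s: 10.17
eef_pos: [515.7, 75.5, 153.3]
ee_rot: [-0.0, 0.84, 0.543, 0.0]
force: [0.3, 0.1, 0.0]
grip_width: 0.0
grip_force: 0.0
```

Run:
```python
from h import *
np.set_printoptions(precision=3,suppress=True)
p,d=cap('scene','s4'); cap('top','t4')
s=ctrl.sense(); print(s['force'],s['eef_pos'],s['ee_rot'],s['joints'])
for r in ctrl.place_of('scene','lever_knob')[:4]: print(r,ray('scene',r['uv'],120))
b=cv2.imread('pics/s4.png')[150:270,270:410]
cv2.imwrite('pics/c4.png',cv2.resize(b,(700,600),interpolation=cv2.INTER_CUBIC))
W=world('scene',d)
a=np.deg2rad(63.7);Y=np.array([np.cos(a),np.sin(a),0]);X=np.array([Y[1],-Y[0],0]);O=np.array([557,163,0.])
L=np.stack([(W-O)@X,(W-O)@Y,W[...,2]],-1)
m=(abs(L[...,0])<40)&(abs(L[...,1])<70)&(L[...,2]>85)&(L[...,2]<145)
q=L[m]; print(len(q),np.median(q,0),np.percentile(q,[2,98],axis=0))
```

```text
[ 0.444 -0.673  0.03 ] [515.738  75.604 153.294] [-0.     0.84   0.543  0.   ] [-0.079  0.38   1.619  0.     1.143  0.344]
{'uv': [419.3, 268.4], 'conf': 0.73} [792.824  67.719 120.   ]
{'uv': [374.8, 182.3], 'conf': 0.64} [559.918 286.672 120.   ]
{'uv': [262.8, 198.7], 'conf': 0.61} [379.608  81.489 120.   ]
{'uv': [332.2, 213.7], 'conf': 0.6} [546.929 122.927 120.   ]
149 [  5.463 -42.185 124.131] [[-17.759 -49.304  87.801]
 [ 23.705 -22.046 129.667]]
```

View pics/c4.png

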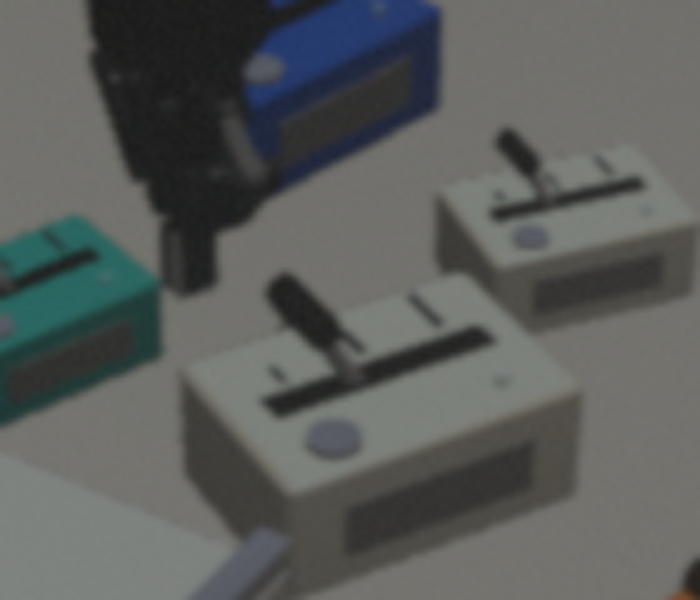

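The crop shows the lever still at rest with the knob at (305,310), and the fingers are clear at (190,265). The earlier load fits a friction jam: the knob has to rise about 10 mm along its arc while the finger moved level. I'll follow the arc this time.

Request:
send_rows:
  targets:
    - {"offset": [0, 0, -2], "spin": 0}
    - {"offset": [0, 0, -4.2], "spin": 0}
    - {"offset": [0.7, 1.4, -4.3], "spin": 0}
    - {"offset": [1.2, 2.4, -4.3], "spin": 0}
    - {"offset": [1.4, 2.8, -4.3], "spin": 0}
    - {"offset": [1.4, 2.8, -4.3], "spin": 0}

```text
time_s: 10.82
eef_pos: [530.4, 104.5, 110.9]
ee_rot: [0.0, 0.84, 0.542, 0.001]
force: [-0.8, 0.1, 0.3]
grip_width: 0.002
grip_force: 0.0
```

Request:
send_rows:
  targets:
    - {"offset": [0.2, 0.45, 0], "spin": 0}
    - {"offset": [0.4, 0.8, 0.2], "spin": 0}
    - {"offset": [0.6, 1.25, 0.4], "spin": 0}
    - {"offset": [0.9, 1.8, 0.65], "spin": 0}

```text
time_s: 11.15
eef_pos: [538.2, 120.3, 117.6]
ee_rot: [0.001, 0.841, 0.542, -0.002]
force: [-9.2, -9.2, 9.5]
grip_width: -0.0
grip_force: 6.1
```

Request:
send_rows:
  targets:
    - {"offset": [0.25, 0.5, 0.25], "spin": 0}
    - {"offset": [0.5, 1.05, 0.4], "spin": 0}
    - {"offset": [0.8, 1.6, 0.5], "spin": 0}
    - {"offset": [1.05, 2.1, 0.5], "spin": 0}

```text
time_s: 11.48
eef_pos: [549.8, 143.3, 122.2]
ee_rot: [0.0, 0.841, 0.542, 0.001]
force: [-0.4, 0.4, 0.2]
grip_width: 0.002
grip_force: 0.0
```

The lever has snapped into the first notch. Now on to the second stop.

Request:
send_rows:
  targets:
    - {"offset": [0.25, 0.5, 0.1], "spin": 0}
    - {"offset": [0.5, 1.0, 0], "spin": 0}
    - {"offset": [0.75, 1.5, -0.1], "spin": 0}
    - {"offset": [1.0, 2.0, -0.3], "spin": 0}

```text
time_s: 11.82
eef_pos: [559.7, 162.5, 119.2]
ee_rot: [0.001, 0.841, 0.542, -0.0]
force: [-0.9, -3.8, 2.6]
grip_width: 0.003
grip_force: 1.7
```

Request:
send_rows:
  targets:
    - {"offset": [0.2, 0.4, -0.25], "spin": 0}
    - {"offset": [0.4, 0.8, -0.5], "spin": 0}
    - {"offset": [0.6, 1.2, -0.7], "spin": 0}
    - {"offset": [0.6, 1.2, -0.7], "spin": 0}

```text
time_s: 12.15
eef_pos: [565.3, 175.5, 111.1]
ee_rot: [-0.0, 0.841, 0.542, -0.0]
force: [-0.1, -0.1, -0.5]
grip_width: -0.002
grip_force: 0.0
```

```bash
cat > k.py <<'E'
from h import *
import sys
np.set_printoptions(precision=2,suppress=True)
p,d=cap('scene',sys.argv[1])
s=ctrl.sense(); print(s['time_s'],s['force'],s['eef_pos'])
b=p[150:270,290:430,::-1]
cv2.imwrite(f'pics/c_{sys.argv[1]}.png',cv2.resize(b,(700,600),interpolation=cv2.INTER_CUBIC))
W=world('scene',d)
a=np.deg2rad(63.7);Y=np.array([np.cos(a),np.sin(a),0]);X=np.array([Y[1],-Y[0],0]);O=np.array([557,163,0.])
L=np.stack([(W-O)@X,(W-O)@Y,W[...,2]],-1)
print('tcp',(s['eef_pos']-O)@Y)
m=(L[...,0]>12)&(L[...,0]<40)&(abs(L[...,1])<70)&(L[...,2]>100)&(L[...,2]<145)
q=L[m]; print(len(q),np.median(q,0),np.percentile(q,[2,98],axis=0))
E
python3 k.py s5
```

```text
12.2 [-0.11  0.04 -1.01] [565.18 175.12 111.33]
tcp 14.485369640071402
99 [ 15.39  30.33 126.19] [[ 12.24   7.76 113.85]
 [ 23.72  46.78 141.78]]
```

Request:
send_rows:
  targets:
    - {"offset": [-0.5, -1, 0], "spin": 0}
    - {"offset": [-1, -2, 0], "spin": 0}
    - {"offset": [-1, -2, 3], "spin": 0}
    - {"offset": [-1, -2, 7], "spin": 0}
    - {"offset": [-1, -2, 11], "spin": 0}
    - {"offset": [-3, -5, 13], "spin": 0}
    - {"offset": [-5, -8, 13], "spin": 0}
    - {"offset": [-7, -11, 13], "spin": 0}

```text
time_s: 12.87
eef_pos: [494.7, 63.8, 243.1]
ee_rot: [0.001, 0.84, 0.542, 0.001]
force: [0.7, -1.0, -0.3]
grip_width: -0.001
grip_force: 0.0
```

Request:
send_rows:
  targets:
    - {"offset": [-3, -2, 2], "spin": 0}
    - {"offset": [-6, -4, 4], "spin": 0}
    - {"offset": [-9, -6, 4], "spin": 0}
    - {"offset": [-9, -6, 4], "spin": 0}
    - {"offset": [-9, -6, 4], "spin": 0}

```text
time_s: 13.28
eef_pos: [404.7, 4.1, 282.4]
ee_rot: [0.001, 0.841, 0.541, 0.001]
force: [0.8, 0.1, 0.1]
grip_width: 0.002
grip_force: 0.0
```

```bash
python3 k.py s6
python3 - <<'E'
from h import *
p,d=cap('top','t6')
b=cv2.imread('pics/s6.png')
cv2.imwrite('pics/fin.png',np.hstack([cv2.resize(cv2.imread('pics/c_s6.png'),(350,300)),cv2.resize(p[190:370,220:550,::-1],(450,300))]))
E
```

```text
13.3333 [ 0.31 -0.21 -0.05] [405.38   4.52 282.12]
tcp -209.2482815626119
53 [ 21.08  40.06 122.46] [[ 12.54  32.94 113.54]
 [ 24.26  48.56 129.77]]
```

View pics/fin.png

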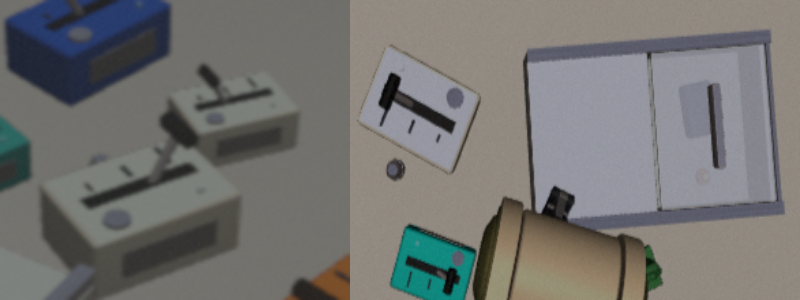

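The final view shows the knob at the long bar, (390,92), measured at y +40 and z 122. The door is shut at (715,125), the chuck is still standing at (395,170), and the arm is clear.

```bash
python3 -c "
from rig import ctrl
print(ctrl.finish_job())"
```

```text
the job is handed in; nothing more can be done
None
```

I pushed the door fully shut first, then moved the lever to its second stop. The arm finished clear of everything, and I handed the job in at about 13 s; no verdict came back. My first push on the lever jammed with about 50 N on the wrist (limit 120 N), so I backed off and retried. I saw nothing else disturbed.

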